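Clamp the crate's corner block with the ratchet lever

ROBOT

A 6-joint arm with a two-finger parallel gripper is mounted at the origin on the work surface. World frame = base frame: x ahead of the robot, y to its left, z up, the work surface at z = 0. Lengths are in m, angles in rad, forces in N, time in s.
With the tool pointing down it reaches from about 0.25 to 0.8 m from the base axis. Payload 8.5 kg.
Tool frame: the origin (TCP) lies at the very end of the fingers, on their centre line; the grasp point (between the pads) lies hold_point_z behind it (hold_point_z is the distance from the TCP to the grasp point, in m); z points along the fingers, x is the direction in which the jaws open and shut, and the axes are right-handed (so a half turn about z gives the same grasp; the last joint's range is limited). The gripper opens to 85 mm and grips with 20 to 120 N. Pads are 22 mm wide; open, the fingers measure 114 mm over their backs; the gripper's body (76 mm by 85 mm) begins 54 mm behind the grasp point. The pads swing forward as they close: fully open they stand 13 mm farther back than shut.
Start: joints at [1.258, 0.238, -0.013, 1.319, 0, 1.571], TCP at [0.162, 0.499, 0.231] pointing down, gripper open.
Joint ranges: [-2.66, 2.66], [-1.03, 1.9], [-1.14, 1.46], [-1.82, 2.27], [-1.45, 1.34], [-3.14, 3.14]. Speed limits (rad/s): [2.22, 2.22, 2.79, 3.14, 3.14, 3.14].

INTERFACE

Orientations are given as a 3x3 rotation matrix whose columns are the frame's x, y, z axes.
In Python, from rig import * gives the robot as it stands. The module is installed in compiled form; this text tells all that it offers.
- The arm moves only by the tool arm_command, never from a script. Its argument "motion" is a list of rows, each a list of 7 numbers: the shift along the tool's x, y, z each as a share of 400 mm, from -1 to 1, then the turn, a rotation vector about the tool's x, y, z each as a share of 30 degrees, from -1 to 1, then the closure, from 0 (fully open) to 1 (shut). In form: [[x, y, z, rx, ry, rz, gripper], ...]. A call has exactly 5 rows; each row is the pose to reach, as a shift and turn from the pose measured when the call began, along the tool's axes at that moment; what a row does not reach only later rows make up. A row lasts 1/10 s, in which the tool goes at most 50 mm and 8.59 degrees, less where a joint would pass 70% of its speed; a pose out of reach is approached as far as the arm can. A call with a number of a shift or a turn outside -1 to 1 is refused whole. A call with a gripper value outside its range is refused whole. The fingers move at their own pace and stop on an object; the grip force is fixed at half the most. Time passes only in rows, so rows that repeat a pose let the fingers close, or fill a call up. It gives the time, the measured TCP pose, the force and the opening at its end, in the units of the state.
- get_state(): the state, without advancing time (a new reading comes with each control period).
- get_image(name): name is "side" or "top" or "wrist"; returns a dict with "color" (480x640x3 uint8, blue, green, red), "camera_matrix" (3x3 intrinsics, pixels), "pose" (4x4, takes a point from camera to world coordinates). Camera axes: x right, y up, looking along -z (the intrinsics and any distortion apply to the point x, -y, -z); pixel columns grow to the right and rows downward; lengths in m; the calibration is good to about 2 mm. A picture is of the moment at which its call begins. There is no depth.
- sign_off(): hands the job in, once; it reports no verdict.
The state is a dict: "clock": time; "joint_positions": joint angles; "joint_velocities": joint speeds; "effort": joint torques, N m; "eef_pos": TCP position; "ee_rot": TCP orientation; "wrist_force": force on the tool from outside, world axes, zero at the start; "moment": the same for the moment, N m; "grip_width": opening from 0.0 (shut) to 1.0 (fully open).
Only numpy, scipy, OpenCV 4.12 (cv2) and the standard library are available. Lean on these libraries where they do the work, as an engineer would, in place of code of your own. Each camera call takes 0.05 s, during which the arm holds its last target. There are 200 camera calls.

TASK

Stand the crate's loose teak corner block on the bed of the ratchet clamp, against or just short of the fixed jaw and square to it with its thin way between the jaws, and let go of it. Then hold the lever's upright handle and pump it in short full strokes, one tooth each, until the block is held firmly: stop after the first stroke at whose end the lever pushes back clearly, with about 7 N or more, because one more would crush the wood. Leave the lever back at its rest stop, let go, and do not disturb the tea cups, jar and coffee pot.

Things in the scene. Friction and masses are not known exactly. Their poses are not given: they have to be found in the camera images.
- clamp: Ratchet bench clamp, fixed to the table: steel bed 320 mm long (x), 60 wide (y), top 12 mm above the table. Origin: centre of its underside, z up. Fixed jaw at its +x end. A toothed rack along the bed carries the moving jaw (50 mm wide, top 60 mm above the table, sprung pad), which ratchets only to +x. Its start is not measured: the jaws stand 54 to 68 mm open.
- fixed_jaw: The clamp's fixed steel jaw, 22 mm (x) by 50 (y) by 50 high, top 62 mm above the table. Origin: at the foot of its gripping face, mid-width, on the bed (12 mm above the table); axes as the clamp's; the gripping face looks to -x.
- seat (a point): Where to put the block's centre down: over the bed, 34 mm above the table (22 above the bed), 4 mm short of touching the fixed jaw. Axes as the clamp's.
- block_center (a point): Centre of the crate's loose teak corner block: 34 mm thick (x), 64 long (y), 44 high (z), two dark screw plugs on top; it stands on the table left of the clamp. In the clamp its thickness lies along the clamp's x, between the jaws, and its length along y: its ends stick out 7 mm past the jaws on both sides, to be held there.
- block: The same block, 65 g or so; origin at the centre of its underside, 22 mm below block_center.
- lever (a joint): Lever angle, rad: 0 at its rest stop, 0.33 at its front stop; grows as the handle swings towards the fixed jaw (clockwise from above). Stays where left. A stroke from below 0.04 to 0.29 or more and back below 0.04 advances the jaw one 8 mm tooth: it clicks in at 0.25 to 0.28 and picks up the next tooth on return; shorter strokes gain nothing. Do not lean on the stops.
- lever_grip (a point): Middle of the lever's upright round wooden handle, 22 mm in diameter, 70 to 122 mm above the table (this point: 96). It moves on a level arc of radius 120 mm about lever_pivot, 40 mm from stop to stop; at rest 0.165 rad short of, at the front stop 0.165 rad past the line from the pivot along the clamp's +y. It may turn between the fingers.
- lever_pivot (a point): Point on the lever's upright pivot axis, 96 mm above the table; axes as the clamp's. Push-back at the handle, held still at a stroke's end (0.29 to 0.31 rad): 0 to 3 N while the jaw runs free, 4 to 5 N in the stroke that first meets the block, 8 to 10 N in the next, each tooth adding more (the pad's spring: 3 N per mm at the jaw). Firm is the first stroke ending above about 7 N; over 43 N at the jaw, about 14 N at the handle, crushes the block.
- glass1_mid (a point): Centre, half-way up, of a clear glass tea cup, 58 mm across, 75 mm high, standing on the table. Leave alone.
- glass2_mid (a point): Centre of the other, identical tea cup. Leave alone.
- jar_mid (a point): Centre of a red plastic jar with twist cap, 72 mm across, 100 mm high. Leave alone.
- pot_mid (a point): Centre of the body of a copper-coloured coffee pot, 82 mm across, 95 mm high, its straight handle reaching 120 mm out along its x axis. Leave alone.
Mind the look-alikes: they are no part of the job. Of the things that look like the block, the largest one is meant.

How it is judged:
On the way, in this order (a step that is already met when the one before it is completed fails the run):
1. the block stands square on the bed near the fixed jaw, let go (x of block_center in the frame of fixed_jaw between -0.034 and -0.014 m and y of block_center in the frame of fixed_jaw between -0.012 and 0.012 m and z of block_center in the frame of fixed_jaw between 0.017 and 0.027 m and angle between the x axis of block_center and the x axis of fixed_jaw, either way round below 0.2 rad and contact force between the fingers and block below 0.3 N and linear speed of block below 0.02 m/s), for 0.2 s.
2. first stroke of the lever (value of joint lever above 0.2 rad).
3. lever back (value of joint lever below 0.06 rad).
4. second stroke (value of joint lever above 0.2 rad).
5. lever back again (value of joint lever below 0.06 rad).
6. further strokes until the jaws press the block with more than 20 N (contact force between fixed_jaw and block above 20 N), for 0.1 s.
At the end, for the whole second after the job is handed in: The block stands on the bed, against the fixed jaw (centre 14 to 21 mm from its face), within 12 mm of its middle and 0.2 rad of square, pressed with more than 20 N and never more than 43 N; the lever is back at rest (below 0.06 rad) (x of block_center in the frame of fixed_jaw between -0.021 and -0.014 m and y of block_center in the frame of fixed_jaw between -0.012 and 0.012 m and z of block_center in the frame of fixed_jaw between 0.017 and 0.027 m and angle between the x axis of block_center and the x axis of fixed_jaw, either way round below 0.2 rad and contact force between fixed_jaw and block above 20 N and value of joint lever below 0.06 rad and contact force between the fingers and block below 0.3 N and linear speed of block below 0.02 m/s); the robot touches nothing.
It fails at once if the block is crushed: the jaws press it with more than 43 N (contact force between fixed_jaw and block above 43 N).
It fails at once if a tea cup is pushed more than 20 mm or knocked over (distance of glass1_mid from where it was at the start of the episode above 0.02 m or angle between glass1_mid's own z axis and vertical above 0.4 rad).
It fails at once if the other tea cup is pushed more than 20 mm or knocked over (distance of glass2_mid from where it was at the start of the episode above 0.02 m or angle between glass2_mid's own z axis and vertical above 0.4 rad).
It fails at once if the red jar is pushed more than 20 mm or knocked over (distance of jar_mid from where it was at the start of the episode above 0.02 m or angle between jar_mid's own z axis and vertical above 0.4 rad).
It fails at once if the coffee pot is pushed more than 20 mm or knocked over (distance of pot_mid from where it was at the start of the episode above 0.02 m or angle between pot_mid's own z axis and vertical above 0.4 rad).
It also fails if it takes over 61 s, if anything falls off the work surface, if the arm or the gripper's body presses on something with over 40 N, if the wrist force passes 120 N, or if a joint passes its speed limit or range.

## Working session

There is one attempt and no reset: what is moved stays moved. The work goes in short steps, Python scripts to look and compute and a tool call to move; the robot and the scene stay as the last step left them, time stands still between calls to the robot, and variables do not carry over. Pictures are saved under pics/ and viewed, about 8 in all and at most 12, crops included, and the job is handed in when it is done.

Besides the shell and the picture viewer there is one more tool, called after "Call:" as name([rows], argument=value, ...), one row to a line, values as JSON. arm_command: Moves the arm, as the interface text tells. Shift numbers are shares of 400 mm and turn numbers shares of 30 degrees, none past 1 either way. Its arguments: {"type":"object","properties":{"motion":{"type":"array","items":{"type":"array","items":{"type":"number","minimum":-1,"maximum":1}}}},"required":["motion"]}

```bash
mkdir -p pics; ls; python3 - <<'E'
from rig import *
import cv2,pickle
d={n:get_image(n) for n in("top","side")}
pickle.dump(d,open("im0.pkl","wb"))
for n in d: cv2.imwrite(f"pics/{n}0.png",d[n]["color"]); print(d[n]["camera_matrix"].round(1),d[n]["pose"].round(3),[k for k in d[n]])
s=get_state();print({k:s[k] for k in s})
E
```

```text
pics
[[458.8   0.  323.5]
 [  0.  458.8 241.3]
 [  0.    0.    1. ]] [[ 0.013  0.981 -0.191  0.406]
 [-1.     0.018  0.023  0.005]
 [ 0.026  0.191  0.981  0.89 ]
 [ 0.     0.     0.     1.   ]] ['color', 'camera_matrix', 'pose']
[[500.3   0.  332.2]
 [  0.  500.3 249.8]
 [  0.    0.    1. ]] [[ 0.812  0.384 -0.439  0.099]
 [-0.583  0.542 -0.605 -0.608]
 [ 0.006  0.748  0.664  0.781]
 [ 0.     0.     0.     1.   ]] ['color', 'camera_matrix', 'pose']
{'clock': 0.1, 'joint_positions': array([ 1.25800950e+00,  2.38750936e-01, -1.41725377e-02,  1.31918303e+00,
        2.70544753e-05,  1.57078244e+00]), 'joint_velocities': array([ 0.00102711, -0.00188854,  0.00174075, -0.00039586,  0.00164772,
        0.00056544]), 'effort': array([ 8.21529702e-04, -5.39723182e+01,  3.46997130e+01,  1.35111852e-02,
        7.37015228e-06, -1.61995780e-05]), 'eef_pos': array([0.16142771, 0.49918033, 0.23072508]), 'ee_rot': array([[ 3.07697956e-01,  9.51483990e-01, -4.28898119e-04],
       [ 9.51483185e-01, -3.07698254e-01, -1.23828154e-03],
       [-1.31017626e-03, -2.70726494e-05, -9.99999141e-01]]), 'wrist_force': array([ 0.6257546 , -0.54897375, -0.10523159]), 'moment': array([ 0.00065892, -0.04086162, -0.00614087]), 'grip_width': 1.000223578644841}
```

View pics/top0.png

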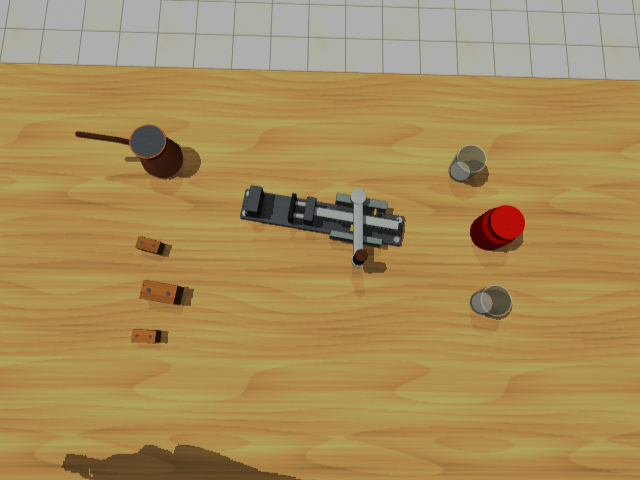

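View pics/side0.png

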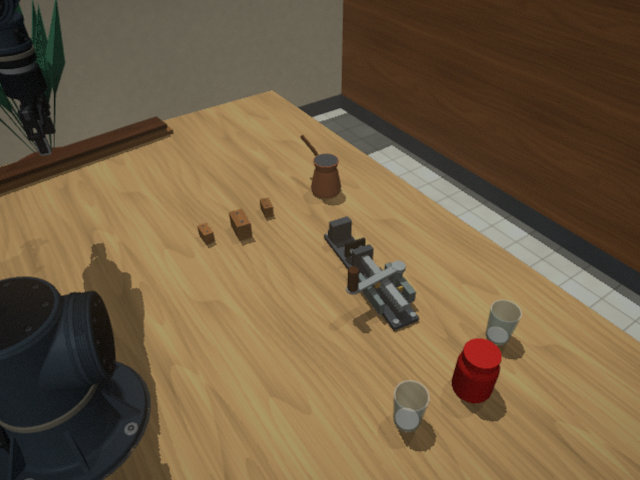

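The top view shows the clamp's fixed jaw on the left at about (254,201), the lever handle at (360,257) and the largest block at (162,292). The cups and jar are on the right and the pot is upper left. Next I'll enlarge the clamp and block.

```bash
python3 - <<'E'
import cv2,pickle
import numpy as np
d=pickle.load(open("im0.pkl","rb"))
c=d["top"]["color"]
a=cv2.resize(c[180:280,235:415],None,fx=4.4,fy=4.4,interpolation=cv2.INTER_CUBIC)
b=cv2.resize(c[275:312,130:200],None,fx=4,fy=4,interpolation=cv2.INTER_CUBIC)
o=np.zeros((600,792,3),np.uint8);o[:440]=a[:440,:792];o[445:445+b.shape[0],:b.shape[1]]=b
cv2.imwrite("pics/crop.png",o)
E
cat > h.py <<'E'
import numpy as np, cv2
def ray(im,u,v):
    d=np.linalg.inv(im["camera_matrix"])@[u,v,1.]; d=im["pose"][:3,:3]@(d*[1,-1,-1]); return im["pose"][:3,3],d
def plane(im,u,v,z):
    o,d=ray(im,u,v); return o+d*(z-o[2])/d[2]
def proj(im,p):
    q=im["pose"][:3,:3].T@(np.asarray(p)-im["pose"][:3,3]); q=q*[1,-1,-1]; q=im["camera_matrix"]@q; return q[:2]/q[2]
E
```

```text
(no output)
```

View pics/crop.png

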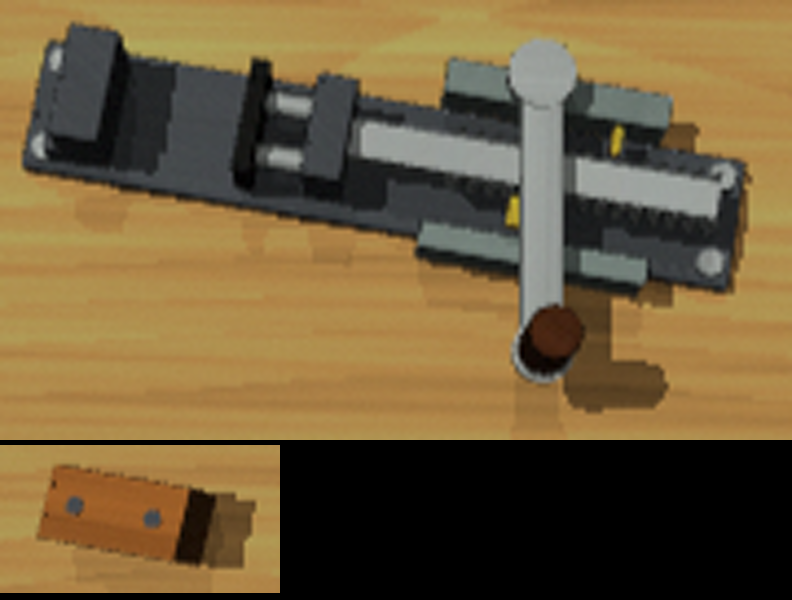

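The crop shows the jaw top, the bed corners, the lever pivot cap and the handle clearly, plus the block's top face with its two plugs.

```bash
python3 - <<'E'
import pickle
from h import *
d=pickle.load(open("im0.pkl","rb")); T=d["top"]
A=lambda u,v:(235+u/4.4-.4,180+v/4.4-.4)
B=lambda u,v:(130+u/4-.4,275+(v-445)/4-.4)
for n,pts,z,f in [("bed",[(45,42),(22,168),(725,292),(747,160)],.012,A),("jawtop",[(70,25),(47,130),(100,138),(122,35)],.062,A),("movjaw",[(318,75),(306,183),(345,187),(358,80)],.060,A),("pad front",[(252,60),(235,182)],.05,A),("handle",[(557,332)],.122,A),("pivotcap",[(544,72)],.08,A),("block",[(55,465),(190,487),(175,560),(38,540)],.044,B),("plugs",[(75,506),(152,519)],.044,B)]:
    P=np.array([plane(T,*f(*p),z) for p in pts])[:,:2]
    print(n,P.round(4).tolist(),"mean",P.mean(0).round(4))
hsv=cv2.cvtColor(T["color"],cv2.COLOR_BGR2HSV)
print(hsv[285:300,150:175:4,:].reshape(-1,3)[::9].tolist())
E
```

```text
bed [[0.6794, 0.1414], [0.6207, 0.1489], [0.5703, -0.1647], [0.6309, -0.1757]] mean [ 0.6253 -0.0125]
jawtop [[0.6716, 0.1234], [0.6252, 0.131], [0.6222, 0.1086], [0.6676, 0.1011]] mean [0.6466 0.116 ]
movjaw [[0.6523, 0.0173], [0.6049, 0.0214], [0.6035, 0.0049], [0.6504, 0.0002]] mean [0.6278 0.011 ]
pad front [[0.6614, 0.0461], [0.6071, 0.0519]] mean [0.6342 0.049 ]
handle [[0.5328, -0.078]] mean [ 0.5328 -0.078 ]
pivotcap [[0.6497, -0.0773]] mean [ 0.6497 -0.0773]
block [[0.4931, 0.3134], [0.484, 0.2514], [0.4508, 0.2557], [0.4589, 0.318]] mean [0.4717 0.2846]
plugs [[0.4745, 0.3027], [0.4692, 0.2675]] mean [0.4718 0.2851]
[[14, 189, 155], [14, 190, 154], [14, 187, 154], [14, 190, 154], [14, 190, 158], [14, 192, 158], [14, 184, 154], [14, 193, 135], [14, 194, 142], [14, 191, 147], [14, 192, 130], [13, 188, 141]]
```

```bash
cat >> h.py <<'E'
from scipy.spatial.transform import Rotation as Ro
def mv(s,p,ang):
    """numbers for target TCP p, tool x at world angle ang, pointing down"""
    c,n=np.cos(ang),np.sin(ang); R=np.array([[c,n,0],[n,-c,0],[0,0,-1.]]); R0=s["ee_rot"]
    r=Ro.from_matrix(R0.T@R).as_rotvec()/np.radians(30)
    return np.r_[R0.T@(np.asarray(p)-s["eef_pos"])/.4,r].round(3).tolist()
E
python3 - <<'E'
from rig import *; from h import *
s=get_state(); print(mv(s,[.4718,.2848,.18],1.427))
E
```

```text
[-0.271, 0.903, 0.127, -0.0, 0.002, -0.323]
```

Call:
arm_command([
  [-0.271,0.903,0.127,0,0.002,-0.323,0],
  [-0.271,0.903,0.127,0,0.002,-0.323,0],
  [-0.271,0.903,0.127,0,0.002,-0.323,0],
  [-0.271,0.903,0.127,0,0.002,-0.323,0],
  [-0.271,0.903,0.127,0,0.002,-0.323,0],
])

```text
clock: 0.6
eef_pos: [0.3627, 0.3598, 0.1979]
ee_rot: [[0.143, 0.99, -0.0], [0.99, -0.143, -0.0], [-0.0, -0.0, -1.0]]
wrist_force: [-0.3, 1.1, 0.8]
grip_width: 1.004
```

```bash
python3 - <<'E'
from rig import *; from h import *
s=get_state(); print(s["eef_pos"],mv(s,[.4718,.2848,.18],1.427))
E
```

```text
[0.36273262 0.35976067 0.19787726] [-0.147, 0.297, 0.045, -0.001, 0.001, 0.001]
```

Call:
arm_command([
  [-0.147,0.297,0.045,0,0,0,0],
  [-0.147,0.297,0.045,0,0,0,0],
  [-0.147,0.297,0.045,0,0,0,0],
  [-0.147,0.297,0.045,0,0,0,0],
  [-0.147,0.297,0.045,0,0,0,0],
])

```text
clock: 1.1
eef_pos: [0.472, 0.2838, 0.1792]
ee_rot: [[0.145, 0.989, -0.002], [0.989, -0.145, -0.001], [-0.001, -0.002, -1.0]]
wrist_force: [-0.3, 0.1, -0.3]
grip_width: 0.998
```

```bash
python3 - <<'E'
from rig import *; from h import *
W=get_image("wrist");s=get_state(); print(s["eef_pos"],W["pose"].round(3).tolist(),W["camera_matrix"][0,0])
import pickle;pickle.dump(W,open("w1.pkl","wb"))
c=W["color"].copy()
for p in [(.4718,.2848,.044),(.4931,.3134,.044),(.4508,.2557,.044)]:
    u=proj(W,p);print(u); 
    if abs(u).max()<900: cv2.circle(c,tuple(int(x) for x in u),3,(0,255,0),-1)
cv2.imwrite("pics/w1.png",c)
E
```

```text
[0.47145014 0.28449758 0.17952964] [[0.145, -0.942, -0.302, 0.394], [0.989, 0.137, 0.047, 0.296], [-0.003, -0.305, 0.952, 0.322], [0.0, 0.0, 0.0, 1.0]] 340.8268919265585
[320.33960551 224.90513705]
[356.67596887 243.82349612]
[282.17226922 205.74178515]
```

View pics/w1.png

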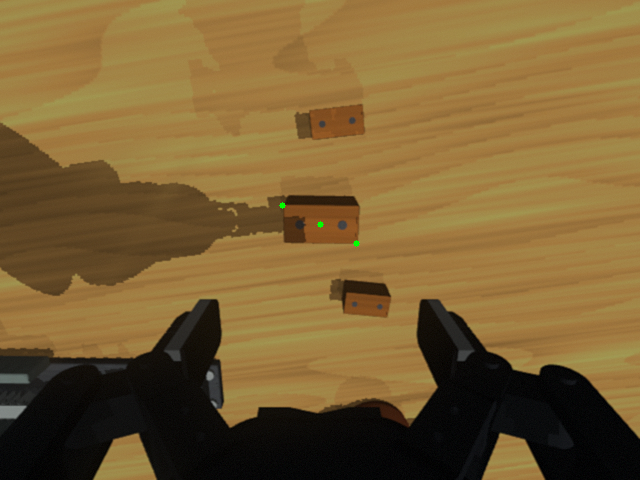

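The wrist view puts the block's top centre at about (321,224), matching the projected point (320,225), and its long side lies along the jaws' opening direction. I'll descend.

Call:
arm_command([
  [0,0,0.11,0,0,0,0],
  [0,0,0.22,0,0,0,0],
  [0,0.001,0.32,0,0,0,0],
  [0,0.001,0.4,0,0,0,0],
  [0,0.001,0.42,0,0,0,0],
])

```text
clock: 1.65
eef_pos: [0.4685, 0.2842, 0.0088]
ee_rot: [[0.141, 0.99, -0.006], [0.99, -0.141, -0.003], [-0.004, -0.005, -1.0]]
wrist_force: [-0.6, -1.0, 0.6]
grip_width: 1.003
```

Call:
arm_command([
  [0,0,0,0,0,0,0.6],
  [0,0,0,0,0,0,1],
  [0,0,0,0,0,0,1],
  [0,0,0,0,0,0,1],
  [0,0,0,0,0,0,1],
])

```text
clock: 2.15
eef_pos: [0.4691, 0.2846, 0.0098]
ee_rot: [[0.141, 0.99, -0.004], [0.99, -0.141, -0.002], [-0.003, -0.004, -1.0]]
wrist_force: [-1.1, 0.2, 6.3]
grip_width: 0.74
```

```bash
python3 - <<'E'
from rig import *
s=get_state(); print(s["eef_pos"],s["grip_width"],s["wrist_force"])
E
```

```text
[0.4691188  0.2846039  0.00979794] 0.7402621174570473 [-1.08409005  0.21392139  6.3439187 ]
```

Call:
arm_command([
  [0,0,-0.1,0,0,0,1],
  [0,0,-0.22,0,0,0,1],
  [0,0,-0.34,0,0,0,1],
  [0,0,-0.38,0,0,0,1],
  [0,0,-0.38,0,0,0,1],
])

```text
clock: 2.65
eef_pos: [0.4714, 0.2858, 0.1653]
ee_rot: [[0.142, 0.99, 0.001], [0.99, -0.142, 0.001], [0.001, 0.001, -1.0]]
wrist_force: [0.6, -0.2, -1.3]
grip_width: 0.738
```

```bash
python3 - <<'E'
from rig import *; from h import *
s=get_state(); W=get_image("wrist"); c=W["color"]
print(s["eef_pos"],s["grip_width"],s["wrist_force"])
hsv=cv2.cvtColor(c,cv2.COLOR_BGR2HSV)
cv2.imwrite("pics/w2.png",c)
for p in [(0,0),]: print(proj(W,s["eef_pos"]+s["ee_rot"]@[0,0,-.035]))
print(mv(s,[.6406,.0843,.15],-.157))
E
```

```text
[0.47138021 0.28575527 0.16525674] 0.7382742901767249 [ 0.55667781 -0.15298262 -1.34337729]
[318.82113121 350.73931382]
[-0.439, 0.49, 0.038, -0.001, -0.003, 3.029]
```

View pics/w2.png

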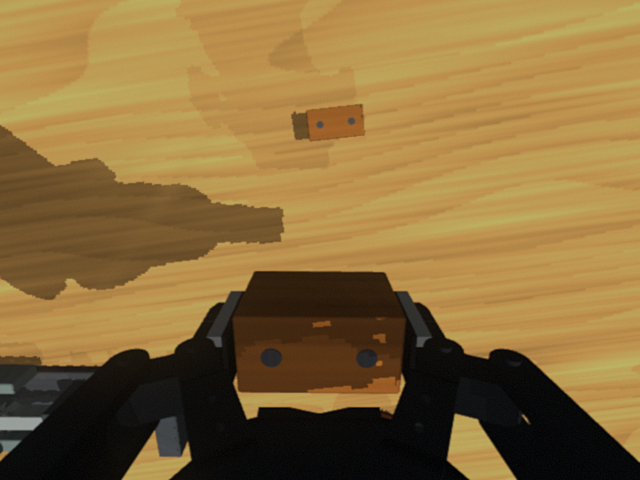

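Block held level and centred: its top face centre is at about (320,353), against (319,351) predicted from the tool axis. Moving over the seat while turning.

Call:
arm_command([
  [-0.07,0.08,0.006,0,0,0.25,1],
  [-0.16,0.18,0.013,0,0,0.5,1],
  [-0.24,0.27,0.02,0,0,0.75,1],
  [-0.32,0.36,0.03,0,0,1,1],
  [-0.35,0.39,0.03,0,0,1,1],
])

```text
clock: 3.2
eef_pos: [0.6063, 0.1208, 0.1481]
ee_rot: [[0.623, 0.782, -0.005], [0.782, -0.623, -0.002], [-0.004, -0.002, -1.0]]
wrist_force: [-0.8, 0.2, -1.3]
grip_width: 0.738
```

Call:
arm_command([
  [0,0,0,0,0,0.25,1],
  [0,0,0,0,0,0.5,1],
  [0,0,0,0,0,0.75,1],
  [0,0,0,0,0,1,1],
  [0,0,0,0,0,1,1],
])

```text
clock: 3.7
eef_pos: [0.6053, 0.121, 0.1466]
ee_rot: [[0.931, 0.365, -0.007], [0.365, -0.931, -0.002], [-0.008, -0.0, -1.0]]
wrist_force: [-0.5, -0.2, 0.2]
grip_width: 0.739
```

```bash
python3 - <<'E'
from rig import *; from h import *
s=get_state(); print(s["eef_pos"],s["grip_width"],mv(s,[.6406,.0843,.15],-.157))
E
```

```text
[0.60532697 0.12097951 0.14662121] 0.7388502234537937 [0.049, 0.118, -0.009, 0.003, 0.014, 1.014]
```

Call:
arm_command([
  [0.01,0.03,0,0,0,0.25,1],
  [0.02,0.06,0,0,0,0.5,1],
  [0.035,0.09,0,0,0,0.75,1],
  [0.049,0.118,-0.009,0.003,0.014,1,1],
  [0.049,0.118,-0.009,0.003,0.014,1,1],
])

```text
clock: 4.2
eef_pos: [0.6412, 0.0836, 0.1494]
ee_rot: [[0.989, -0.148, -0.001], [-0.148, -0.989, -0.0], [-0.0, 0.0, -1.0]]
wrist_force: [0.5, 0.0, -0.3]
grip_width: 0.739
```

```bash
python3 - <<'E'
from rig import *; from h import *
s=get_state(); print(s["eef_pos"],s["ee_rot"],mv(s,[.6406,.0843,.15],-.157))
W=get_image("wrist");T=get_image("top")
import pickle;pickle.dump((W,T),open("w3.pkl","wb"))
c=W["color"].copy()
ex=np.array([.156,.988,0]);ey=np.array([-.988,.156,0]);o=np.array([.6253,-.0125,0])
for x,y,z in [(.119,.025,.062),(.119,-.025,.062),(.141,.025,.062),(.141,-.025,.062),(.16,.03,.012),(.16,-.03,.012)]:
    u=proj(W,o+ex*x+ey*y+[0,0,z]);print(u); cv2.circle(c,tuple(int(q) for q in u),3,(0,255,0),-1)
cv2.imwrite("pics/w3.png",c)
E
```

```text
[0.64119879 0.08358135 0.14935195] [[ 9.89052399e-01 -1.47563809e-01 -5.23681212e-04]
 [-1.47563931e-01 -9.89052498e-01 -2.03670806e-04]
 [-4.87893771e-04  2.78717558e-04 -9.99999842e-01]] [-0.002, -0.002, -0.002, 0.001, 0.001, 0.017]
[283.36292213 212.0134051 ]
[355.43973985 212.60503104]
[282.60327489 180.21641027]
[356.80157716 180.8491824 ]
[282.03243769 146.78858614]
[357.37957715 147.45649282]
```

View pics/w3.png

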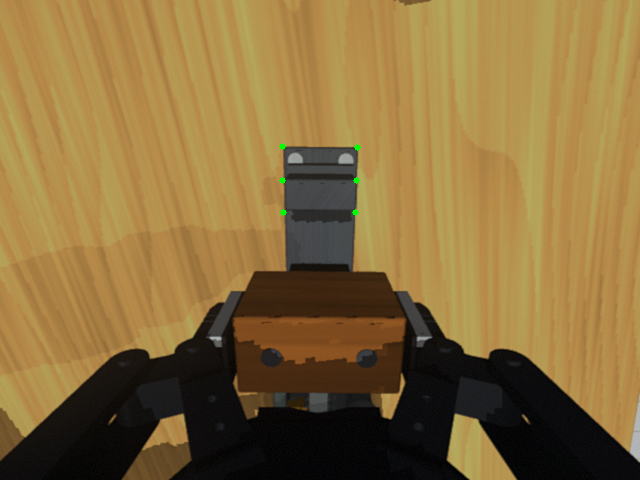

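The projected jaw corners land on the picture's jaw edges within about 1 px, so the clamp pose is good. Lowering now.

Call:
arm_command([
  [-0.002,-0.002,0.07,0,0,0.017,1],
  [-0.002,-0.002,0.15,0,0,0.017,1],
  [-0.002,-0.002,0.22,0,0,0.017,1],
  [-0.002,-0.002,0.28,0,0,0.017,1],
  [-0.002,-0.002,0.305,0,0,0.017,1],
])

```text
clock: 4.8
eef_pos: [0.637, 0.0858, 0.0246]
ee_rot: [[0.989, -0.147, -0.006], [-0.147, -0.989, -0.0], [-0.006, 0.001, -1.0]]
wrist_force: [-0.9, 0.0, 0.6]
grip_width: 0.739
```

```bash
python3 - <<'E'
from rig import *; from h import *
s=get_state(); print(s["eef_pos"],s["wrist_force"],mv(s,[.6406,.0843,.022],-.157))
E
```

```text
[0.63696736 0.08577734 0.02464632] [-0.94591164  0.02911781  0.58363177] [0.01, 0.002, 0.007, 0.003, 0.011, 0.019]
```

Call:
arm_command([
  [0.01,0.002,0,0.003,0.011,0.019,1],
  [0.01,0.002,0.002,0.003,0.011,0.019,1],
  [0.01,0.002,0.004,0.003,0.011,0.019,1],
  [0.01,0.002,0.006,0.003,0.011,0.019,1],
  [0.01,0.002,0.006,0.003,0.011,0.019,1],
])

```text
clock: 5.3
eef_pos: [0.6412, 0.0844, 0.0229]
ee_rot: [[0.988, -0.156, 0.001], [-0.156, -0.988, 0.0], [0.001, -0.001, -1.0]]
wrist_force: [0.4, 0.5, -0.4]
grip_width: 0.741
```

```bash
python3 - <<'E'
from rig import *; from h import *
s=get_state(); print(s["eef_pos"],s["wrist_force"],mv(s,[.6406,.0843,.022],-.157))
E
```

```text
[0.64120216 0.08442171 0.02292869] [ 0.39998099  0.4771245  -0.35530229] [-0.001, 0.001, 0.002, -0.001, -0.002, 0.0]
```

Call:
arm_command([
  [0,0,0.002,0,0,0,1],
  [0,0,0.003,0,0,0,0.2],
  [0,0,0.003,0,0,0,0],
  [0,0,0.003,0,0,0,0],
  [0,0,0.003,0,0,0,0],
])

```text
clock: 5.8
eef_pos: [0.6412, 0.0845, 0.0218]
ee_rot: [[0.988, -0.156, 0.001], [-0.156, -0.988, 0.0], [0.001, -0.001, -1.0]]
wrist_force: [-0.2, -0.5, 0.0]
grip_width: 1.002
```

Call:
arm_command([
  [0,0,-0.05,0,0,0,0],
  [0,0,-0.15,0,0,0,0],
  [0,0,-0.25,0,0,0,0],
  [0,0,-0.33,0,0,0,0],
  [0,0,-0.35,0,0,0,0],
])

```text
clock: 6.3
eef_pos: [0.6428, 0.0846, 0.1661]
ee_rot: [[0.988, -0.156, 0.007], [-0.156, -0.988, 0.001], [0.007, -0.002, -1.0]]
wrist_force: [0.2, 0.1, 0.4]
grip_width: 0.998
```

```bash
python3 - <<'E'
from rig import *; from h import *
s=get_state(); print(s["eef_pos"],s["grip_width"],s["wrist_force"])
W=get_image("wrist")
c=W["color"].copy()
ex=np.array([.156,.988,0]);ey=np.array([-.988,.156,0]);o=np.array([.6253,-.0125,0])
for x,y,z in [(.119,.025,.062),(.119,-.025,.062)]+[(.098+a,b,.056) for a in(-.017,.017) for b in (-.032,.032)]:
    u=proj(W,o+ex*x+ey*y+[0,0,z]); cv2.circle(c,tuple(int(q) for q in u),1,(0,255,0),-1)
cv2.imwrite("pics/w4.png",c)
print(mv(s,[.532,-.078,.18],-.157),mv(s,[.532,-.078,.18],1.414))
E
```

```text
[0.64279617 0.08463493 0.16606076] 0.9977848768030385 [0.230123   0.05985409 0.35747317]
[-0.21, 0.445, -0.037, -0.004, -0.013, 0.001] [-0.21, 0.445, -0.037, 0.007, -0.014, -3.0]
```

View pics/w4.png

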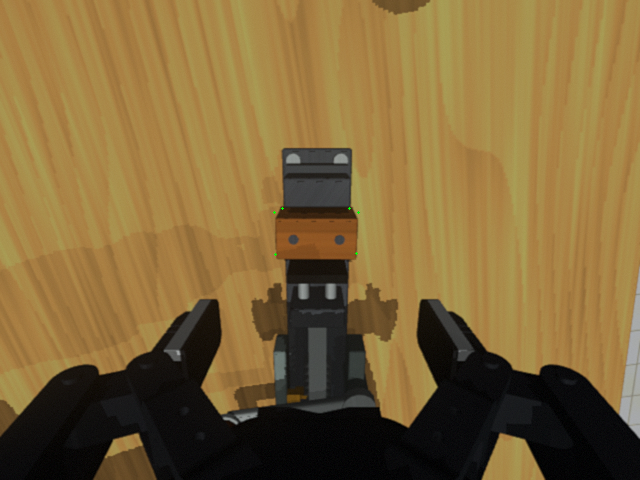

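The block stands square on the bed, laterally centred, about 8 mm short of the fixed jaw (front top edge at row 219, jaw at row 207). That is inside the allowed range. Next I'll check the wrist joint and handle position.

```bash
python3 - <<'E'
from rig import *; from h import *
s=get_state(); print(s["joint_positions"].round(3))
E
```

```text
[0.131 0.471 0.168 1.261 0.    1.858]
```

Call:
arm_command([
  [-0.04,0.09,-0.03,0,0,-0.25,0],
  [-0.08,0.18,-0.06,0,0,-0.5,0],
  [-0.13,0.27,-0.087,0,0,-0.75,0],
  [-0.17,0.36,-0.087,0,0,-1,0],
  [-0.21,0.445,-0.087,0,-0.013,-1,0],
])

```text
clock: 6.85
eef_pos: [0.5299, -0.0793, 0.1982]
ee_rot: [[0.932, 0.363, -0.002], [0.363, -0.932, 0.0], [-0.001, -0.001, -1.0]]
wrist_force: [-0.1, -0.3, 0.1]
grip_width: 0.997
```

Call:
arm_command([
  [0,0,0,0,0,-0.25,0],
  [0,0,0,0,0,-0.5,0],
  [0,0,0,0,0,-0.75,0],
  [0,0,0,0,0,-1,0],
  [0,0,0,0,0,-1,0],
])

```text
clock: 7.35
eef_pos: [0.5293, -0.0792, 0.1968]
ee_rot: [[0.624, 0.781, -0.004], [0.781, -0.624, 0.001], [-0.002, -0.003, -1.0]]
wrist_force: [0.5, 0.3, -0.2]
grip_width: 0.998
```

```bash
python3 - <<'E'
from rig import *; from h import *
s=get_state(); print(s["eef_pos"],mv(s,[.525,-.078,.2],1.414))
E
```

```text
[ 0.52927345 -0.0792458   0.19683033] [-0.004, -0.01, -0.008, -0.007, 0.002, -0.988]
```

Call:
arm_command([
  [-0.001,-0.002,-0.008,0,0,-0.25,0],
  [-0.002,-0.005,-0.008,0,0,-0.5,0],
  [-0.003,-0.007,-0.008,0,0,-0.75,0],
  [-0.004,-0.01,-0.008,-0.005,0,-0.988,0],
  [-0.004,-0.01,-0.008,-0.005,0,-0.988,0],
])

```text
clock: 7.85
eef_pos: [0.5247, -0.0778, 0.1992]
ee_rot: [[0.158, 0.988, -0.003], [0.988, -0.158, -0.0], [-0.001, -0.003, -1.0]]
wrist_force: [0.2, -0.3, 0.6]
grip_width: 0.999
```

```bash
python3 - <<'E'
from rig import *; from h import *
s=get_state(); print(s["eef_pos"],s["joint_positions"].round(3))
W=get_image("wrist")
import pickle; pickle.dump(W,open("w5.pkl","wb"))
c=W["color"].copy()
for p in [(.532,-.078,.122),(.532,-.078,.07),(.651,-.077,.08)]:
    u=proj(W,p); print(u); cv2.circle(c,tuple(int(q) for q in u),2,(0,255,0),-1)
cv2.imwrite("pics/w5.png",c)
E
```

```text
[ 0.52467644 -0.07784903  0.19919395] [-0.147  0.262 -0.064  1.247 -0.     0.011]
[320.54962506 258.48663658]
[320.35768095 235.76762145]
[341.75544198 361.35234535]
```

View pics/w5.png

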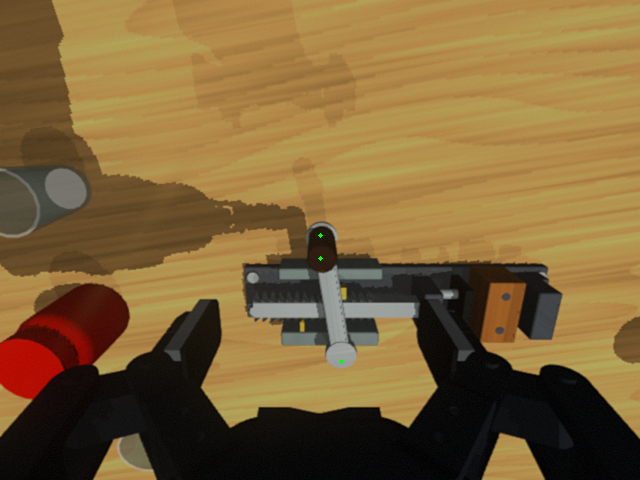

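The handle's top is at (322,258) and my predicted point (320,258) sits on it; the moving jaw, block and fixed jaw are lined up at right. I'll descend around the handle and grip it.

Call:
arm_command([
  [0.001,0.02,0.06,0,0,0,0],
  [0.001,0.02,0.13,0,0,0,0],
  [0.001,0.02,0.2,0,0,0,0],
  [0.001,0.02,0.27,0,0,0,0],
  [0.001,0.02,0.285,0,0,0,0],
])

```text
clock: 8.4
eef_pos: [0.5304, -0.0785, 0.0823]
ee_rot: [[0.166, 0.986, -0.008], [0.986, -0.166, 0.001], [-0.001, -0.008, -1.0]]
wrist_force: [-0.5, -0.4, 0.4]
grip_width: 1.0
```

```bash
python3 - <<'E'
from rig import *; from h import *
s=get_state(); print(s["eef_pos"],s["wrist_force"],mv(s,[.5325,-.0785,.084],1.414))
E
```

```text
[ 0.53040706 -0.07846472  0.08225292] [-0.52150088 -0.40110784  0.3545339 ] [0.001, 0.005, -0.004, -0.015, 0.001, -0.019]
```

Call:
arm_command([
  [0.002,0.005,-0.004,-0.015,0,-0.019,0.3],
  [0.002,0.005,-0.004,-0.015,0,-0.019,0.6],
  [0.002,0.005,-0.004,-0.015,0,-0.019,1],
  [0.002,0.005,-0.004,-0.015,0,-0.019,1],
  [0.002,0.005,-0.004,-0.015,0,-0.019,1],
])

```text
clock: 8.9
eef_pos: [0.5332, -0.0781, 0.085]
ee_rot: [[0.157, 0.988, 0.002], [0.988, -0.157, -0.001], [-0.0, 0.002, -1.0]]
wrist_force: [-0.2, 0.4, 4.8]
grip_width: 0.245
```

Call:
arm_command([
  [0,0,0,0,0,0,1],
  [0,0,0,0,0,0,1],
  [0,0,0,0,0,0,1],
  [0,0,0,0,0,0,1],
  [0,0,0,0,0,0,1],
])

```text
clock: 9.4
eef_pos: [0.5332, -0.0781, 0.0851]
ee_rot: [[0.157, 0.988, 0.002], [0.988, -0.157, -0.001], [-0.0, 0.002, -1.0]]
wrist_force: [0.5, 0.1, -1.7]
grip_width: 0.243
```

```bash
cat > st.py <<'E'
from rig import *; from h import *
s=get_state(); tx=np.array([.1564,.9877,0])
print("clk",round(s["clock"],2),s["eef_pos"].round(4),"F",s["wrist_force"].round(1),"Ftan",round(float(s["wrist_force"]@tx),2),"w",round(s["grip_width"],3))
P=np.array([.6525,-.0775]); v=s["eef_pos"][:2]-P
print("theta",round(3.150-np.arctan2(v[1],v[0])%(2*np.pi),3),"r",np.hypot(*v).round(4))
for th in(.0,.015,.15,.3):
    f=3.150-th; print(th,mv(s,[P[0]+.12*np.cos(f),P[1]+.12*np.sin(f),.084],1.414))
E
python3 st.py
```

```text
clk 9.4 [ 0.5332 -0.0781  0.0851] F [ 0.5  0.1 -1.7] Ftan 0.13 w 0.243
theta 0.004 r 0.1193
0.0 [-0.001, -0.002, 0.003, 0.004, 0.001, -0.001]
0.015 [0.003, -0.002, 0.003, 0.004, 0.001, -0.001]
0.15 [0.043, -0.006, 0.003, 0.004, 0.001, -0.001]
0.3 [0.088, -0.003, 0.003, 0.004, 0.001, -0.001]
```

Call:
arm_command([
  [0.02,-0.002,0,0,0,0,1],
  [0.044,-0.004,0,0,0,0,1],
  [0.067,-0.003,0,0,0,0,1],
  [0.086,-0.001,0,0,0,0,1],
  [0.088,0,0,0,0,0,1],
])

```text
clock: 9.9
eef_pos: [0.5373, -0.0425, 0.085]
ee_rot: [[0.156, 0.988, -0.001], [0.988, -0.156, -0.001], [-0.001, -0.0, -1.0]]
wrist_force: [-8.7, -0.3, 4.8]
grip_width: 0.246
```

Call:
arm_command([
  [0,0,0,0,0,0,1],
  [0,0,0,0,0,0,1],
  [0,0,0,0,0,0,1],
  [0,0,0,0,0,0,1],
  [0,0,0,0,0,0,1],
])

```text
clock: 10.4
eef_pos: [0.5373, -0.0425, 0.085]
ee_rot: [[0.156, 0.988, -0.001], [0.988, -0.156, -0.001], [-0.001, -0.0, -1.0]]
wrist_force: [-2.5, -0.6, 1.6]
grip_width: 0.238
```

```bash
python3 st.py
```

```text
clk 10.4 [ 0.5373 -0.0425  0.085 ] F [-2.5 -0.6  1.6] Ftan -0.99 w 0.238
theta 0.303 r 0.1204
0.0 [-0.091, 0.002, 0.003, -0.001, 0.001, -0.001]
0.015 [-0.086, 0.002, 0.003, -0.001, 0.001, -0.001]
0.15 [-0.046, -0.002, 0.003, -0.001, 0.001, -0.001]
0.3 [-0.001, 0.001, 0.003, -0.001, 0.001, -0.001]
```

Call:
arm_command([
  [-0.02,-0.002,0,0,0,0,1],
  [-0.044,-0.003,0,0,0,0,1],
  [-0.067,-0.001,0,0,0,0,1],
  [-0.086,0.002,0,0,0,0,1],
  [-0.088,0.002,0,0,0,0,1],
])

```text
clock: 10.9
eef_pos: [0.5322, -0.078, 0.085]
ee_rot: [[0.157, 0.988, -0.001], [0.988, -0.157, -0.0], [-0.001, -0.001, -1.0]]
wrist_force: [-3.5, 0.3, 1.0]
grip_width: 0.242
```

```bash
python3 - <<'E'
t=open('st.py').read()
t+='''
ph=np.arctan2(v[1],v[0]); print("Ftangent",round(float(s["wrist_force"][:2]@[np.sin(ph),-np.cos(ph)]),2))
'''
open('st.py','w').write(t)
E
python3 st.py
```

```text
clk 10.9 [ 0.5322 -0.078   0.085 ] F [-3.5  0.3  1. ] Ftan -0.24 w 0.242
theta 0.004 r 0.1204
0.0 [-0.001, 0.001, 0.002, -0.002, 0.001, -0.002]
0.015 [0.003, 0.0, 0.002, -0.002, 0.001, -0.002]
0.15 [0.044, -0.003, 0.002, -0.002, 0.001, -0.002]
0.3 [0.089, -0.0, 0.002, -0.002, 0.001, -0.002]
Ftangent 0.32
```

Second stroke.

Call:
arm_command([
  [0.02,-0.002,0,0,0,0,1],
  [0.044,-0.003,0,0,0,0,1],
  [0.067,-0.002,0,0,0,0,1],
  [0.086,0,0,0,0,0,1],
  [0.088,0,0,0,0,0,1],
])

```text
clock: 11.4
eef_pos: [0.5373, -0.0435, 0.0849]
ee_rot: [[0.158, 0.987, -0.002], [0.987, -0.158, -0.002], [-0.003, -0.002, -1.0]]
wrist_force: [-3.7, -6.5, 2.6]
grip_width: 0.241
```

Call:
arm_command([
  [0,0,0,0,0,0,1],
  [0,0,0,0,0,0,1],
  [0,0,0,0,0,0,1],
  [0,0,0,0,0,0,1],
  [0,0,0,0,0,0,1],
])

```text
clock: 11.9
eef_pos: [0.5372, -0.0442, 0.0849]
ee_rot: [[0.16, 0.987, -0.002], [0.987, -0.16, -0.004], [-0.004, -0.002, -1.0]]
wrist_force: [-3.3, -4.8, 0.6]
grip_width: 0.241
```

```bash
python3 st.py;python3 st.py|grep Ft
python3 - <<'E'
import pickle; from rig import *; from h import *
W=get_image("top");cv2.imwrite("pics/t6.png",cv2.resize(W["color"][180:280,235:415],None,fx=4.4,fy=4.4,interpolation=cv2.INTER_CUBIC))
E
```

```text
clk 11.9 [ 0.5372 -0.0442  0.0849] F [-3.3 -4.8  0.6] Ftan -5.2 w 0.241
theta 0.29 r 0.12
0.0 [-0.087, 0.002, 0.003, -0.003, 0.008, -0.007]
0.015 [-0.082, 0.001, 0.003, -0.003, 0.008, -0.007]
0.15 [-0.042, -0.002, 0.002, -0.003, 0.008, -0.007]
0.3 [0.003, 0.0, 0.002, -0.003, 0.008, -0.007]
Ftangent -5.47
clk 11.9 [ 0.5372 -0.0442  0.0849] F [-3.3 -4.8  0.6] Ftan -5.2 w 0.241
Ftangent -5.47
```

View pics/t6.png

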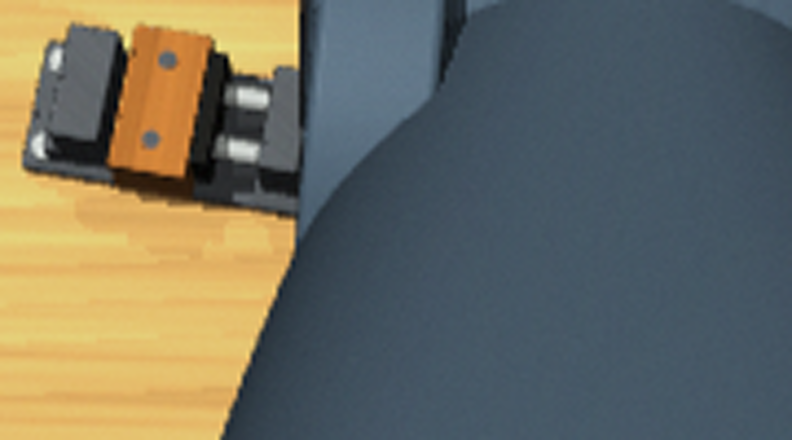

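The crop shows the pad touching the block, with the block at the fixed jaw. Push-back was about 5.5 N, so this is the first-meeting stroke and not yet firm. Returning the lever.

Call:
arm_command([
  [-0.02,-0.002,0,0,0,0,1],
  [-0.042,-0.002,0,0,0,0,1],
  [-0.065,-0.001,0,0,0,0,1],
  [-0.082,0.001,0,0,0,0,1],
  [-0.084,0.001,0.002,-0.003,0.008,-0.007,1],
])

```text
clock: 12.45
eef_pos: [0.5311, -0.0773, 0.0848]
ee_rot: [[0.155, 0.988, -0.001], [0.988, -0.155, 0.001], [0.001, -0.002, -1.0]]
wrist_force: [-11.5, 4.1, 18.4]
grip_width: 0.243
```

```bash
python3 st.py
```

```text
clk 12.45 [ 0.5311 -0.0773  0.0848] F [-11.5   4.1  18.4] Ftan 2.22 w 0.243
theta 0.01 r 0.1214
0.0 [-0.002, 0.004, 0.002, -0.003, -0.002, 0.001]
0.015 [0.002, 0.003, 0.002, -0.003, -0.002, 0.001]
0.15 [0.042, -0.0, 0.002, -0.003, -0.002, 0.001]
0.3 [0.087, 0.003, 0.002, -0.003, -0.002, 0.001]
Ftangent 4.05
```

Some radial and vertical bias has built up in the grip, so I'll relax it before the next stroke.

Call:
arm_command([
  [0,0.002,0,0,0,0,1],
  [0,0.003,0,0,0,0,1],
  [0,0.003,0,0,0,0,1],
  [0,0.003,0,0,0,0,1],
  [0,0.003,0,0,0,0,1],
])

```text
clock: 12.95
eef_pos: [0.531, -0.0772, 0.0849]
ee_rot: [[0.155, 0.988, -0.003], [0.988, -0.155, 0.002], [0.002, -0.003, -1.0]]
wrist_force: [-7.3, 3.1, 6.9]
grip_width: 0.239
```

```bash
python3 st.py
```

```text
clk 12.95 [ 0.531  -0.0772  0.0849] F [-7.3  3.1  6.9] Ftan 1.88 w 0.239
theta 0.011 r 0.1215
0.0 [-0.003, 0.004, 0.002, -0.007, -0.003, 0.003]
0.015 [0.002, 0.004, 0.002, -0.007, -0.003, 0.003]
0.15 [0.042, 0.0, 0.002, -0.007, -0.003, 0.003]
0.3 [0.087, 0.003, 0.002, -0.007, -0.003, 0.003]
Ftangent 3.05
```

Call:
arm_command([
  [0.02,0.001,0,0,0,0,1],
  [0.042,0,0,0,0,0,1],
  [0.065,0.001,0,0,0,0,1],
  [0.085,0.003,0,0,0,0,1],
  [0.09,0.003,0.001,0,0,0,1],
])

```text
clock: 13.45
eef_pos: [0.5365, -0.0424, 0.0847]
ee_rot: [[0.155, 0.988, -0.005], [0.988, -0.155, 0.0], [-0.0, -0.005, -1.0]]
wrist_force: [-10.1, -6.7, 11.8]
grip_width: 0.241
```

```bash
python3 st.py
```

```text
clk 13.45 [ 0.5365 -0.0424  0.0847] F [-10.1  -6.7  11.8] Ftan -8.2 w 0.241
theta 0.302 r 0.1212
0.0 [-0.091, 0.004, 0.002, -0.01, 0.001, 0.002]
0.015 [-0.086, 0.003, 0.002, -0.01, 0.001, 0.002]
0.15 [-0.046, 0.0, 0.002, -0.01, 0.001, 0.002]
0.3 [-0.001, 0.003, 0.002, -0.01, 0.001, 0.002]
Ftangent -9.34
```

Call:
arm_command([
  [0.003,0.003,0,0,0,0,1],
  [0.003,0.003,0,0,0,0,1],
  [0.003,0.003,0,0,0,0,1],
  [0.003,0.003,0,0,0,0,1],
  [0.003,0.003,0,0,0,0,1],
])

```text
clock: 13.95
eef_pos: [0.5364, -0.0425, 0.0848]
ee_rot: [[0.156, 0.988, -0.007], [0.988, -0.156, -0.001], [-0.002, -0.007, -1.0]]
wrist_force: [-8.6, -4.1, 6.1]
grip_width: 0.242
```

```bash
python3 st.py
```

```text
clk 13.95 [ 0.5364 -0.0425  0.0848] F [-8.6 -4.1  6.1] Ftan -5.36 w 0.242
theta 0.301 r 0.1212
0.0 [-0.09, 0.004, 0.002, -0.013, 0.005, 0.001]
0.015 [-0.086, 0.004, 0.002, -0.013, 0.005, 0.001]
0.15 [-0.046, 0.0, 0.002, -0.013, 0.005, 0.001]
0.3 [-0.001, 0.003, 0.002, -0.013, 0.005, 0.001]
Ftangent -6.38
```

The held reading fell from 9.3 N to 6.4 N and is mixed with the radial grip force, so it is ambiguous. I'll check how far the pad has compressed.

```bash
python3 - <<'E'
from rig import *; from h import *
W=get_image("top");c=W["color"]; s=get_state(); print(s["moment"].round(2),s["wrist_force"].round(1))
a=cv2.resize(c[180:230,235:305],None,fx=7,fy=7,interpolation=cv2.INTER_CUBIC)
import pickle; c0=pickle.load(open("im0.pkl","rb"))["top"]["color"]
S=get_image("side")["color"]
b=cv2.resize(S[205:275,315:400],None,fx=7,fy=3.5,interpolation=cv2.INTER_CUBIC)
o=np.zeros((600,600,3),np.uint8);o[:350,:490]=a;o[352:352+245,:595]=b
cv2.imwrite("pics/t7.png",o)
E
```

```text
[-0.78  1.46 -0.3 ] [-8.6 -5.6  7.3]
```

View pics/t7.png

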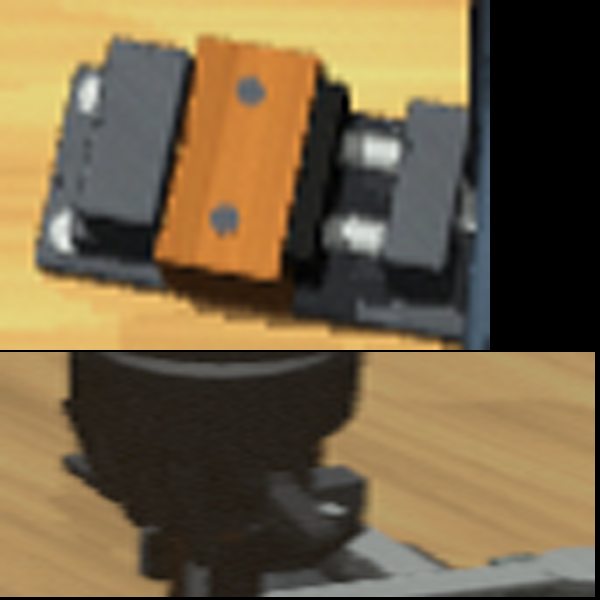

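The block is now almost at the fixed jaw and the pad is compressed, but by how much is unclear. The radial force shows I corrected y the wrong way; relaxing it gives a cleaner push-back reading.

Call:
arm_command([
  [0.002,-0.002,0,0,0,0,1],
  [0.002,-0.004,0,0,0,0,1],
  [0.002,-0.005,0,0.01,0,0,1],
  [0.002,-0.005,0,0.01,0,0,1],
  [0.002,-0.005,0,0.01,0,0,1],
])

```text
clock: 14.55
eef_pos: [0.5362, -0.0429, 0.0849]
ee_rot: [[0.157, 0.988, -0.01], [0.988, -0.157, -0.003], [-0.004, -0.009, -1.0]]
wrist_force: [3.0, -6.7, -4.7]
grip_width: 0.244
```

```bash
python3 st.py; python3 - <<'E'
from rig import *; from h import *
s=get_state();print(s["moment"].round(2))
import pickle
T0=pickle.load(open("im0.pkl","rb"))["top"]; T=get_image("top"); cv2.imwrite("pics/t8.png",T["color"]); t6=cv2.imread("pics/t6.png")
t6=cv2.resize(t6,(180,100),interpolation=cv2.INTER_AREA)
full=T0["color"].copy(); full[180:280,235:415]=t6
ex=np.array([.156,.988,0]);ey=np.array([-.988,.156,0]);o=np.array([.6253,-.0125,0])
xs=np.arange(-.03,.15,.001)
for n,c in(("start",T0["color"]),("s2",full),("now",T["color"])):
    pr=0
    ys=np.arange(-.02,.021,.002)
    uv=np.array([[proj(T0,o+ex*x+ey*y+[0,0,.058]) for x in xs] for y in ys]).astype(np.float32)
    g=cv2.remap(c,uv[...,0].copy(),uv[...,1].copy(),cv2.INTER_LINEAR)
    m=g.astype(int)
    print(n); print("gray",m.mean(2).mean(0).astype(int).tolist()); print("r-b",(m[...,2]-m[...,0]).mean(0).astype(int).tolist())
E
```

```text
clk 14.55 [ 0.5362 -0.0429  0.0849] F [ 3.  -6.7 -4.7] Ftan -6.12 w 0.244
theta 0.298 r 0.1214
0.0 [-0.089, 0.005, 0.003, -0.017, 0.008, -0.002]
0.015 [-0.085, 0.004, 0.003, -0.017, 0.008, -0.002]
0.15 [-0.045, 0.001, 0.002, -0.017, 0.008, -0.002]
0.3 [0.0, 0.003, 0.002, -0.017, 0.008, -0.002]
Ftangent -5.53
[-1.01 -0.81 -0.16]
start
gray [88, 88, 88, 88, 87, 87, 88, 89, 91, 92, 94, 98, 98, 97, 96, 97, 98, 98, 97, 98, 99, 98, 97, 98, 98, 96, 94, 92, 91, 91, 91, 92, 92, 92, 92, 91, 91, 92, 92, 92, 88, 76, 67, 65, 60, 47, 36, 43, 59, 67, 68, 68, 68, 68, 68, 68, 69, 69, 69, 69, 69, 68, 67, 65, 66, 74, 83, 88, 88, 88, 87, 87, 87, 86, 87, 86, 85, 82, 77, 68, 60, 57, 48, 33, 18, 13, 17, 20, 20, 20, 20, 21, 29, 47, 67, 76, 76, 75, 76, 76, 76, 76, 76, 76, 77, 77, 77, 77, 76, 76, 77, 77, 77, 77, 76, 77, 77, 77, 77, 77, 77, 76, 70, 59, 49, 46, 47, 48, 48, 46, 46, 47, 47, 47, 47, 47, 45, 44, 44, 44, 42, 40, 39, 34, 28, 24, 20, 18, 15, 12, 17, 32, 54, 68, 71, 71, 70, 70, 70, 70, 71, 71, 70, 71, 71, 71, 71, 71, 71, 71, 70, 68, 67, 76, 89, 95, 92, 85, 78, 76]
r-b [-2, -2, -2, -2, -2, -3, -3, -3, -
[... 3090 characters left out ...]
-27, -26, -26, -26, -26, -26, -26, -26, -26, -27, -27, -27, -28, -28, -29, -29, -29, -29, -29, -30, -30, -31, -31, -31, -32, -32, -32, -33, -33, -34, -35, -35, -36, -36, -37, -37, -37, -37, -37, -37, -37, -37, -37, -37, -37, -37, -36, -35, -32, -25, -17, -10, -5, -3, -2, -4, -7, -8, -8, -9, -9, -8, -8, -8, -8, -8, -8, -8, -9, -8, -8, -6, -2, 3, 6, 7, 7, 7, 7, 7, 7, 8, 8, 7, 7, 7, 8, 8, 4, 0, 1, 2, 2, 2, 2, 2, 4, 19, 66, 122, 146, 147, 146, 146, 147, 147, 148, 148, 149, 150, 148, 134, 116, 105, 100, 99, 102, 107, 120, 136, 142, 140, 138, 139, 139, 139, 139, 139, 138, 128, 97, 51, 13, -3, -7, -8, -9, -9, -8, -8, -8, -8, -8, -8, -8, -8, -8, -8, -8, -8, -8, -8, -8, -7, -5, -1, 2, 4, 3, 2, 3, 12]
```

Along the clamp axis, the moving jaw advanced 8.0 mm between strokes 2 and 3. The pad moved only about 4.6 mm and the block closed its last ~4 mm to the fixed jaw. So the pad is compressed about 3.3 mm, or roughly 10 N at the jaw, and the held handle readings are 5.5 to 6.4 N. Stroke 3 was therefore the first to meet a seated block, and one more tooth should give about 34 N. Returning the lever.

Call:
arm_command([
  [-0.02,-0.002,0,0,0,0,1],
  [-0.043,-0.002,0,0,0,0,1],
  [-0.066,-0.001,0,0,0,0,1],
  [-0.084,0.001,0,0,0,0,1],
  [-0.086,0.001,0,-0.01,0.008,0,1],
])

```text
clock: 15.1
eef_pos: [0.5305, -0.0778, 0.0848]
ee_rot: [[0.157, 0.988, -0.005], [0.988, -0.157, 0.0], [-0.0, -0.005, -1.0]]
wrist_force: [-3.4, -0.8, 1.1]
grip_width: 0.24
```

```bash
python3 st.py
```

```text
clk 15.1 [ 0.5305 -0.0778  0.0848] F [-3.4 -0.8  1.1] Ftan -1.29 w 0.24
theta 0.006 r 0.122
0.0 [-0.001, 0.005, 0.002, -0.009, 0.001, -0.002]
0.015 [0.003, 0.005, 0.002, -0.009, 0.001, -0.002]
0.15 [0.044, 0.001, 0.002, -0.009, 0.001, -0.002]
0.3 [0.089, 0.004, 0.002, -0.009, 0.001, -0.002]
Ftangent -0.76
```

Call:
arm_command([
  [0.02,-0.001,0,0,0,0,1],
  [0.043,-0.001,0,0,0,0,1],
  [0.066,0,0,0,0,0,1],
  [0.087,0.001,0,0,0,0,1],
  [0.092,0.001,0,0,0,0,1],
])

```text
clock: 15.6
eef_pos: [0.5344, -0.0426, 0.0847]
ee_rot: [[0.159, 0.987, -0.009], [0.987, -0.159, -0.003], [-0.005, -0.008, -1.0]]
wrist_force: [-11.5, -12.5, 6.8]
grip_width: 0.242
```

```bash
python3 st.py
```

```text
clk 15.6 [ 0.5344 -0.0426  0.0847] F [-11.5 -12.5   6.8] Ftan -14.13 w 0.242
theta 0.296 r 0.1231
0.0 [-0.089, 0.009, 0.002, -0.015, 0.009, -0.005]
0.015 [-0.085, 0.009, 0.002, -0.015, 0.009, -0.005]
0.15 [-0.045, 0.005, 0.002, -0.015, 0.009, -0.005]
0.3 [0.0, 0.008, 0.002, -0.015, 0.009, -0.005]
Ftangent -15.23
```

Call:
arm_command([
  [0.003,-0.002,0,0,0,0,1],
  [0.003,-0.003,0,0,0,0,1],
  [0.003,-0.003,0,0,0,0,1],
  [0.003,-0.003,0,0,0,0,1],
  [0.003,-0.003,0,0,0,0,1],
])

```text
clock: 16.1
eef_pos: [0.5343, -0.0431, 0.0848]
ee_rot: [[0.16, 0.987, -0.007], [0.987, -0.161, -0.007], [-0.008, -0.006, -1.0]]
wrist_force: [0.6, -13.2, -2.9]
grip_width: 0.239
```

```bash
python3 st.py; python3 - <<'E'
from rig import *; from h import *
T=get_image("top"); cv2.imwrite("pics/t9.png",T["color"])
ex=np.array([.156,.988,0]);ey=np.array([-.988,.156,0]);o=np.array([.6253,-.0125,0])
xs=np.arange(.05,.13,.001); ys=np.arange(-.02,.021,.002)
uv=np.array([[proj(T,o+ex*x+ey*y+[0,0,.058]) for x in xs] for y in ys]).astype(np.float32)
m=cv2.remap(T["color"],uv[...,0].copy(),uv[...,1].copy(),cv2.INTER_LINEAR).astype(int)
print((m[...,2]-m[...,0]).mean(0).astype(int).tolist())
E
```

```text
clk 16.1 [ 0.5343 -0.0431  0.0848] F [  0.6 -13.2  -2.9] Ftan -12.9 w 0.239
theta 0.291 r 0.1231
0.0 [-0.088, 0.01, 0.003, -0.011, 0.016, -0.008]
0.015 [-0.084, 0.009, 0.003, -0.011, 0.016, -0.008]
0.15 [-0.043, 0.006, 0.002, -0.011, 0.016, -0.008]
0.3 [0.002, 0.008, 0.002, -0.011, 0.016, -0.008]
Ftangent -12.47
[-4, -7, -8, -8, -8, -8, -8, -8, -8, -8, -8, -8, -8, -9, -8, -8, -6, -1, 4, 8, 8, 7, 7, 7, 8, 8, 4, 0, 1, 2, 2, 2, 2, 2, 3, 18, 65, 121, 145, 147, 146, 145, 146, 147, 147, 147, 148, 150, 148, 134, 115, 104, 100, 99, 102, 107, 120, 136, 142, 139, 138, 138, 139, 138, 138, 138, 137, 128, 97, 50, 13, -2, -7, -8, -8, -8, -9, -8, -8, -8]
```

The jaw has moved about 7 mm further with the pad not moving, so compression is about 10 mm, roughly 31 N. Push-back is well above 7 N, so that is firm. Returning the lever to rest.

Call:
arm_command([
  [-0.02,0.0,0,0,0,0,1],
  [-0.043,0.0,0,0,0,0,1],
  [-0.066,0.001,0,0,0,0,1],
  [-0.082,0.003,0,0,0,0,1],
  [-0.085,0.004,0,-0.01,0.012,-0.005,1],
])

```text
clock: 16.65
eef_pos: [0.529, -0.0766, 0.0847]
ee_rot: [[0.157, 0.988, -0.003], [0.988, -0.157, -0.001], [-0.001, -0.003, -1.0]]
wrist_force: [-6.0, 2.7, 1.6]
grip_width: 0.241
```

```bash
cat > prof.py <<'E'
from rig import *; from h import *
T=get_image("top"); cv2.imwrite("pics/last.png",T["color"])
ex=np.array([.156,.988,0]);ey=np.array([-.988,.156,0]);o=np.array([.6253,-.0125,0])
xs=np.arange(.05,.13,.001); ys=np.arange(-.02,.021,.002)
uv=np.array([[proj(T,o+ex*x+ey*y+[0,0,.058]) for x in xs] for y in ys]).astype(np.float32)
m=cv2.remap(T["color"],uv[...,0].copy(),uv[...,1].copy(),cv2.INTER_LINEAR).astype(int)
print((m[...,2]-m[...,0]).mean(0).astype(int).tolist())
E
python3 st.py; python3 prof.py
```

```text
clk 16.65 [ 0.529  -0.0766  0.0847] F [-6.   2.7  1.6] Ftan 1.77 w 0.241
theta 0.016 r 0.1235
0.0 [-0.003, 0.01, 0.002, -0.006, 0.002, -0.002]
0.015 [0.001, 0.009, 0.002, -0.006, 0.002, -0.002]
0.15 [0.041, 0.005, 0.002, -0.006, 0.002, -0.002]
0.3 [0.086, 0.008, 0.002, -0.006, 0.002, -0.002]
Ftangent 2.7
[-7, -8, -8, -8, -8, -8, -8, -8, -8, -8, -8, -8, -8, -7, -7, -6, 0, 6, 8, 8, 7, 7, 7, 7, 8, 8, 4, 0, 0, 1, 2, 2, 2, 2, 3, 17, 64, 118, 142, 143, 142, 142, 143, 143, 144, 144, 145, 147, 144, 131, 112, 102, 97, 96, 99, 104, 117, 133, 138, 136, 134, 135, 135, 135, 135, 135, 134, 125, 94, 49, 13, -2, -7, -8, -8, -8, -8, -8, -8, -8]
```

After the return the jaw stays advanced at 96 mm. The pad gap has shrunk by about 9 mm, roughly 28 N, so the tooth caught. Releasing and backing off.

Call:
arm_command([
  [0,0,0,0,0,0,0.5],
  [0,0,0,0,0,0,0],
  [0,0,0,0,0,0,0],
  [0,0,0,0,0,0,0],
  [0,0,0,0,0,0,0],
])

```text
clock: 17.2
eef_pos: [0.5292, -0.0766, 0.0848]
ee_rot: [[0.157, 0.988, -0.002], [0.988, -0.157, -0.0], [-0.001, -0.002, -1.0]]
wrist_force: [-0.2, 0.1, 0.4]
grip_width: 0.999
```

Call:
arm_command([
  [0,0,-0.06,0,0,0,0],
  [0,0,-0.16,0,0,0,0],
  [0,0,-0.26,0,0,0,0],
  [0,-0.1,-0.3,0,0,0,0],
  [0,-0.2,-0.32,0,0,0,0],
])

```text
clock: 17.7
eef_pos: [0.4511, -0.064, 0.2146]
ee_rot: [[0.157, 0.988, 0.001], [0.988, -0.157, -0.001], [-0.001, 0.001, -1.0]]
wrist_force: [-0.5, -0.4, 0.3]
grip_width: 0.996
```

Call:
arm_command([
  [0,-0.1,0,0,0,0,0],
  [0,-0.2,0,0,0,0,0],
  [0,-0.3,0,0,0,0,0],
  [0,-0.3,0,0,0,0,0],
  [0,-0.3,0,0,0,0,0],
])

```text
clock: 18.2
eef_pos: [0.3326, -0.0452, 0.215]
ee_rot: [[0.157, 0.988, 0.003], [0.988, -0.157, -0.001], [-0.001, 0.003, -1.0]]
wrist_force: [-0.2, 0.2, -0.1]
grip_width: 1.002
```

```bash
python3 prof.py; python3 - <<'E'
import cv2
c=cv2.imread("pics/last.png"); cv2.imwrite("pics/fin.png",cv2.resize(c[130:330,220:540],None,fx=2.5,fy=2.5,interpolation=cv2.INTER_CUBIC))
E
```

```text
[-5, -6, -6, -6, -6, -6, -6, -6, -6, -6, -6, -7, -6, -6, -6, -5, 0, 5, 6, 7, 6, 6, 6, 6, 7, 7, 3, 0, 0, 1, 2, 2, 1, 1, 2, 14, 52, 97, 118, 119, 118, 118, 119, 120, 120, 120, 121, 122, 121, 109, 94, 85, 81, 80, 83, 87, 97, 110, 115, 112, 111, 111, 112, 111, 110, 111, 110, 103, 77, 39, 10, -2, -5, -6, -7, -7, -7, -7, -6, -6]
```

View pics/fin.png

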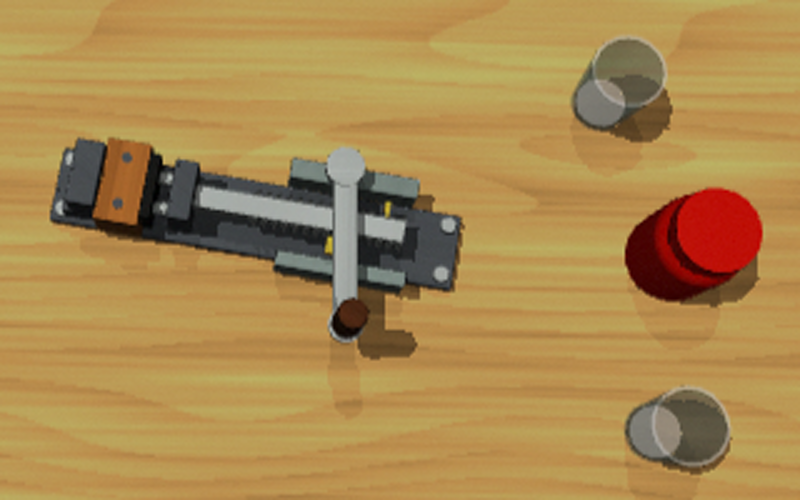

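The block is clamped square against the fixed jaw. The handle is at about (360,256), the same as at the start, and the cups and jar have not moved. Handing in.

```bash
python3 -c "
from rig import *; print(get_state()['joint_velocities'].round(3)); print(sign_off())"
```

```text
[-0.001  0.027  0.015 -0.002  0.001  0.   ]
the job is handed in; nothing more can be done
None
```

The block is clamped firmly against the fixed jaw and the lever is back at rest. I handed the job in at about 18 s of the 61 s allowed; `sign_off()` gives no verdict.

**What I did:** I gripped the largest block by its ends and stood it square on the bed, about 8 mm short of the fixed jaw (4 mm was intended, but this is within tolerance). After letting go of it, I held the handle and made four full strokes.

| Stroke | Push-back held at stroke end | What the images showed |
|---|---|---|
| 1 | about 1.3 N | not checked |
| 2 | about 5.5 N | pad against the block, block not yet at the fixed jaw |
| 3 | 5.5 to 6.4 N | block at the fixed jaw, pad compressed about 3.3 mm |
| 4 | about 12.5 N | pad compressed about 10 mm, so I stopped |

**Final checks:** From the top camera, the moving jaw held its tooth after the lever returned. The pad is compressed about 9 mm, which is roughly 28 N at the jaw by the 3 N/mm spring figure. The lever was at about 0.016 rad before release, and the handle looks unmoved from its starting place. Two cups and the jar look undisturbed and the arm is clear. The pot was outside that last picture, but the arm never went near it.

**What did not agree:**
- **Strokes 2 and 3:** the force readings were mixed with grip friction. Stroke 2 read higher than a free-running stroke should, and stroke 3 briefly read 9.3 N while settling, so I used the pad compression to decide that one more stroke was needed.
- **Stroke 4:** the handle force was above the expected 8 to 10 N, with a brief 15.2 N that also included grip friction. The pad compression puts the jaw force below 43 N, but I had no direct reading of it.

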